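# Rock the angle gauge on the test stud to its set mark and hold

### The arm

A 6-joint arm with a two-finger parallel gripper is mounted at the origin on a cart in front of the work surface, level with it; the furniture and walls round the work are solid. World frame = base frame: x ahead of the robot, y to its left, z up, the work surface at z = 0. Lengths are in m, angles in rad, forces in N, time in s.
With the tool pointing down it reaches from about 0.35 to 0.8 m from the base axis. Payload 7.3 kg.
Tool frame: the origin (TCP) lies between the finger pads; the fingertips stand 25 mm ahead of it and the grasp point (between the pads) lies 6 mm ahead of it (r.tip_extent is the distance from the TCP to the fingertips, in m); z points along the fingers, y is the direction in which the jaws open and shut (so a half turn about z gives the same grasp; the last joint's range is limited). The gripper opens to 85 mm and grips with 20 to 120 N. Pads are 22 mm wide; open, the fingers measure 114 mm over their backs; the gripper's body (76 mm by 85 mm) begins 54 mm behind the grasp point. The pads swing forward as they close: fully open they stand 13 mm farther back than shut.
Start: joints at [-1.445, 0.342, 1.524, -0, 1.275, -0.146], TCP at [0.141, -0.506, 0.256] pointing down, gripper open.
Joint ranges: [-2.53, 2.53], [-0.77, 2.02], [0.04, 2.7], [-1, 4.14], [0.28, 2.66], [-3.11, 3.11]. Speed limits (rad/s): [2.57, 2.57, 3.14, 3.14, 3.14, 3.14].

### API

Orientations are given as a unit quaternion [x, y, z, w].
In Python, from workcell import r, command_gripper, optics gives the robot as it stands. The module is installed in compiled form; this text tells all that it offers. Calls block until the motion is done:
- r.reach(position, orientation): joint-space move of the TCP to a pose.
- r.move_straight(position, orientation=None, speed=0.15, max_force=None): straight line of the TCP; orientation=None keeps the orientation; speed is the mean speed in m/s. With max_force (N) it stops when the force on the tool has changed by that much, and returns True; else False.
- r.movej(angles): joint-space move.
- command_gripper(opening, force=None): finger opening in m; force is the grip in N (None keeps the last); returns when the fingers have stopped.
- r.hold(seconds).
- r.solve_ik(position, orientation): joint angles nearest the present ones, or None.
- r.read_state(): the state.
- optics.get_image(name): name is "side" or "top" or "wrist"; returns (picture, depth): 384x512x3 uint8, red, green, blue; 384x512 float32, m along the optical axis (not along the pixel's ray), 0 where there is no reading.
- optics.camera_model(name): a dict with "K" (3x3 intrinsics, pixels), "R" (3x3) and "t" (3): a world point X has camera coordinates R X + t; the wrist camera has in their place "tool_from_camera" (4x4, takes a point from camera to tool coordinates, whose origin is the TCP and whose axes are the flange's). Camera axes: x right, y down, z forward; pixel columns grow to the right and rows downward; lengths in m; the calibration is good to about 2 mm. The wrist camera is an equidistant fisheye: a pixel r from the principal point sees the ray r / f radians off the axis. A picture is of the moment at which its call begins: read the wrist's pose just before it. camera_model takes no time and is no camera call.
A pose or a line that the arm cannot do raises r.PlanningError and nothing moves.
- r.finish_job(): hands the job in, once; it reports no verdict.
The state is a dict: "time_s": time; "joint_positions": joint angles; "dq": joint speeds; "tau": joint torques, N m; "eef_pos": TCP position; "eef_rot": TCP orientation; "contact_force": force on the tool from outside, world axes, zero at the start; "torque": the same for the moment, N m; "grip_width": finger opening in m.
Only numpy, scipy, OpenCV 4.12 (cv2) and the standard library are available. Lean on these libraries where they do the work, as an engineer would, in place of code of your own. Each camera call takes 0.05 s, during which the arm holds its last target. There are 200 camera calls.

### The job

Check the angle gauge on its test block: pick it up by its handle and first stand it upright on the block's round-topped spring stud, with the stud in the notch under its foot. Then, keeping the stud lightly pressed, never down to its stop, rock the gauge sideways on it until its swinging pointer settles between the two prongs of the set mark. Finish while still holding the gauge steady there, and leave the things round about undisturbed.

Things in the scene. Friction and masses are not known exactly. Their poses are not given: they have to be found in the camera images.
- gauge: The angle gauge, a loose instrument of about 0.25 kg standing upright on the worktop at the start: an aluminium foot 40 (x) x 90 (y) x 16 mm, on it a round grey case 124 mm across and 24 mm thick (x) whose axis is 77 mm up, and a black upright handle on top; 189 mm tall in all. Origin: centre of the foot's underside. z runs up through the handle, the dial looks along -x (roughly to the robot), y runs along the foot (left as seen from the robot).
- gauge_grip (a point): Where to hold the gauge: centre of its rubber handle, 167 mm above the underside of the foot. The handle is 22 mm (x) by 24 mm (y) and stands 149 to 189 mm above the underside; below it the case widens. Same axes as the gauge.
- gauge_notch (a point): Middle of the flat roof of the notch under the gauge's foot. The notch runs right through the foot along x, is 34 mm wide (y) and 7 mm deep; this point is 7 mm above the foot's underside, 160 mm below the grip point. Same axes as the gauge.
- pointer_tip (a point): Tip of the black swinging pointer on the dial, 50 mm from its pivot. The pivot is on the case's axis, 77 mm above the foot's underside and 16 mm in front of the gauge's middle plane. The pointer swings freely in the plane of the dial and, after a second or so of swinging, hangs plumb.
- mark_gap (a point): Middle of the set mark: the gap between the two prongs of a small black fork, 14 mm from prong to prong, near the lower rim of the dial, 50 mm from the pointer's pivot. The fork stays where it is set on the dial during the job and is set differently each time.
- pointer (a joint): Angle of the pointer on the dial in rad: 0 straight down along the gauge's -z, positive towards the gauge's +y (left, seen from the robot). When the gauge leans with its handle towards +y by an angle, the pointer comes to that same positive angle.
- mark (a joint): Angle of the set mark on the dial, rad, counted like the pointer's: always 0.22 to 0.45, so the gauge must lean that far with its handle to the left.
- stud_top (a point): Crown of the steel spring stud that sticks up 42 mm from the middle of a wooden test block (90 x 90 x 45 mm, fixed to the worktop), 87 mm above the worktop. The stud is 20 mm thick with a hemispherical top of radius 10 mm; this point moves down with it.
- stud (a joint): How far the stud is pressed down, m: 0 free, stop at 0.012. The spring needs about 1.7 N to start and 500 N/m from there, about 4 N at 5 mm. Lightly pressed means 1 to 10.5 mm.
- vial: Small medicine vial, 26 mm across, 54 mm tall, standing behind the work; a bystander. Origin at its underside.
- stamp: Hand stamp, 26 x 42 x 62 mm, standing behind the work; a bystander. Origin at its underside.
- pen: Marker pen 135 mm long and 17 mm thick, lying at the left of the work, pointing away from the robot; a bystander. Origin at its underside.
Things that resemble listed ones, but are neither listed nor needed, are in the scene too. Leave any brown or green look-alike of the gauge alone.

How it is judged:
On the way, in this order (a step that is already met when the one before it is completed fails the run):
1. the gauge stands upright (within 0.09 rad) on the stud, in hand, the stud in its notch and pressed 1 to 10.5 mm (distance between gauge_notch and stud_top below 0.014 m and value of joint stud between 0.001 and 0.0105 m and contact force between the fingers and gauge above 1 N and angle between gauge_grip's own z axis and vertical below 0.09 rad), for 0.2 s.
2. rocked on the stud until the pointer has settled on the mark (distance between gauge_notch and stud_top below 0.014 m and value of joint stud between 0.001 and 0.0105 m and contact force between the fingers and gauge above 1 N and distance between pointer_tip and mark_gap below 0.0055 m and angle between gauge_grip's own z axis and vertical above 0.1 rad and velocity of joint pointer between -0.3 and 0.3 rad/s), for 0.4 s.
At the end, for the whole second after the job is handed in: The fingers hold the gauge (over 1 N) at rest, leaning more than 0.1 rad, the roof of its notch within 14 mm of the stud's crown and the stud pressed 1 to 10.5 mm; the pointer's tip is within 5.5 mm of the middle of the set mark and slower than 0.3 rad/s (all of step 2 and linear speed of gauge below 0.03 m/s and angular speed of gauge below 0.15 rad/s); the arm keeps its last pose, push and grip.
It fails at once if the stud is driven down to its stop (value of joint stud above 0.0116 m).
It fails at once if the vial is moved more than 30 mm (distance of vial from where it was at the start of the episode above 0.03 m).
It fails at once if the stamp is moved more than 30 mm (distance of stamp from where it was at the start of the episode above 0.03 m).
It fails at once if the pen is moved more than 30 mm (distance of pen from where it was at the start of the episode above 0.03 m).
It also fails if it takes over 42 s, if anything falls off the work surface, if the arm or the gripper's body presses on something with over 40 N, if the wrist force passes 120 N, or if a joint passes its speed limit or range.

## Working session

There is one attempt and no reset: what is moved stays moved. The work goes in short steps, each a Python script; the robot and the scene stay as the last script left them, time stands still between calls to the robot, and variables do not carry over. Pictures are saved under pics/ and viewed, about 8 in all and at most 12, crops included, and the job is handed in when it is done.

```bash
mkdir -p pics
cat > h.py <<'E'
import numpy as np, cv2
from scipy.spatial.transform import Rotation as R
from workcell import r, command_gripper, optics
def cloud(name):
    im,d=optics.get_image(name); m=optics.camera_model(name)
    return im,d,m
def world(u,v,z,m):
    K=np.array(m["K"]); c=np.array([(u-K[0,2])/K[0,0]*z,(v-K[1,2])/K[1,1]*z,z])
    return np.array(m["R"]).T@(c-np.array(m["t"]))
def wcloud(d,m):
    v,u=np.mgrid[:d.shape[0],:d.shape[1]]; K=np.array(m["K"])
    c=np.stack([(u-K[0,2])/K[0,0]*d,(v-K[1,2])/K[1,1]*d,d],-1)
    return (c-np.array(m["t"]))@np.array(m["R"])
def save(n,im): cv2.imwrite("pics/"+n,im[...,::-1])
E
python3 - <<'E'
from h import *
for n in("side","top"):
    im,d,m=cloud(n); save(n+".png",im); np.savez(n+".npz",im=im,d=d,**{k:np.array(v) for k,v in m.items() if k in "KRt"})
    print(n,np.array(m["K"]).round(1).tolist(),np.array(m["R"]).round(2).tolist(),m["t"])
s=r.read_state();print(s["time_s"],s["eef_rot"],s["contact_force"])
E
```

```text
side [[386.6, 0.0, 250.9], [0.0, 386.6, 196.6], [0.0, 0.0, 1.0]] [[1.0, -0.09, 0.02], [-0.02, -0.42, -0.91], [0.09, 0.9, -0.42]] [-0.54359607  0.1518375   0.79110749]
top [[388.8, 0.0, 257.7], [0.0, 388.8, 190.1], [0.0, 0.0, 1.0]] [[-0.02, -1.0, 0.02], [-1.0, 0.02, -0.08], [0.08, -0.02, -1.0]] [0.05143489 0.53872645 1.03858652]
0.1 [ 9.90779350e-01  1.35483604e-01  2.56545921e-05 -6.86754361e-04] [ 0.58585366 -0.98742135 -0.25641185]
```

View pics/side.png

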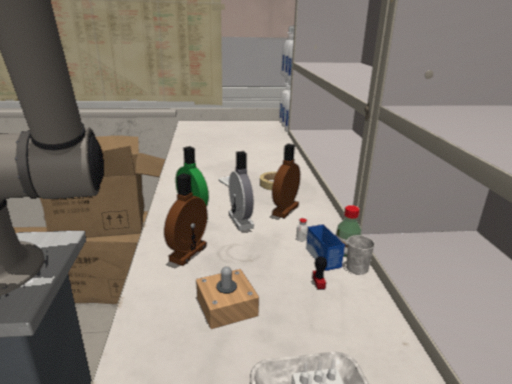

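View pics/top.png

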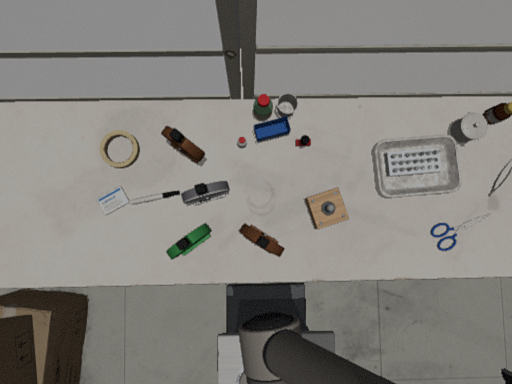

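Candidates for the gauge are the grey one at side (241,190) / top (205,191), a green one at side (190,185), and brown ones at side (187,225) and (287,185). By the description, the grey one is right. The stud is at top (328,208). The pen lies close to the gauge's left end. Next I'll measure these points.

Run:
```python
from h import *
for n,box in(("top",(150,160,250,230)),("side",(215,140,270,240))):
    D=np.load(n+".npz"); m={k:D[k] for k in "KRt"}; W=wcloud(D["d"],m); im=D["im"]
    u0,v0,u1,v1=box; P=W[v0:v1,u0:u1].reshape(-1,3); C=im[v0:v1,u0:u1].reshape(-1,3).astype(int)
    ok=(np.ptp(C,axis=1)<45)
    for lo,hi in((.153,.2),(.10,.14),(.05,.14),(.003,.02)):
        s=P[(P[:,2]>lo)&(P[:,2]<hi)&ok]
        if n=="side" : s=s[(abs(s[:,1]-.17)<.15)]
        if len(s)>3:
            c=s[:,:2].mean(0); U,S,V=np.linalg.svd(s[:,:2]-c,full_matrices=False)
            print(n,lo,hi,len(s),c.round(4),s.min(0).round(3),s.max(0).round(3),"dir",V[0].round(3),np.degrees(np.arctan2(V[0,1],V[0,0])).round(1))
    q=W.reshape(-1,3); a=(q[:,2]>.06)&(q[:,2]<.1)&(q[:,1]<-.05)&(q[:,1]>-.35)&(q[:,0]<.55)&(q[:,0]>.3)
    a=q[a]; c=np.median(a,0); a=a[np.hypot(*(a-c)[:,:2].T)<.025]
    print(n,"stud",len(a),a.mean(0).round(4),a.min(0).round(4),a.max(0).round(4))
    b=q[(q[:,2]>.04)&(q[:,2]<.05)&(np.hypot(*(q-c)[:,:2].T)<.08)]; (bc,bs,ba)=cv2.minAreaRect(b[:,:2].astype(np.float32)*1000); print("block",bc,bs,ba,np.median(b[:,2]))
D=np.load("top.npz");S=np.load("side.npz")
a=cv2.resize(D["im"][150:240,130:250],None,fx=4,fy=4,interpolation=2)
b=cv2.resize(S["im"][145:240,210:275],None,fx=4,fy=4,interpolation=2)
o=np.zeros((380,480+260,3),np.uint8);o[:360,:480]=a;o[:380,480:]=b;save("crop.png",o)
```

```text
top 0.153 0.2 119 [0.5321 0.1772] [0.52  0.165 0.155] [0.545 0.191 0.192] dir [-0.328  0.945] 109.1
top 0.1 0.14 425 [0.5218 0.169 ] [0.437 0.069 0.1  ] [0.558 0.236 0.14 ] dir [0.248 0.969] 75.6
top 0.05 0.14 595 [0.5185 0.1673] [0.436 0.069 0.05 ] [0.62  0.237 0.14 ] dir [-0.337 -0.942] -109.7
top 0.003 0.02 401 [0.5338 0.2338] [0.437 0.067 0.003] [0.627 0.338 0.02 ] dir [-0.006  1.   ] 90.4
top stud 55 [ 0.4861 -0.1409  0.0802] [ 0.4778 -0.15    0.0648] [ 0.496  -0.1334  0.0865]
block (486.2554016113281, -142.641845703125) (89.1483383178711, 89.88584899902344) 17.317676544189453 0.04415798808441637
side 0.153 0.2 182 [0.533  0.1717] [0.521 0.163 0.153] [0.547 0.188 0.19 ] dir [ 0.879 -0.477] -28.5
side 0.1 0.14 382 [0.5344 0.1558] [0.508 0.12  0.1  ] [0.559 0.226 0.14 ] dir [ 0.404 -0.915] -66.2
side 0.05 0.14 835 [0.533  0.1556] [0.505 0.116 0.05 ] [0.559 0.235 0.14 ] dir [ 0.373 -0.928] -68.1
side 0.003 0.02 229 [0.5339 0.1554] [0.504 0.13  0.003] [0.564 0.217 0.02 ] dir [ 0.534 -0.845] -57.7
side stud 177 [ 0.4872 -0.1481  0.0753] [ 0.4774 -0.1532  0.0608] [ 0.4968 -0.1363  0.0872]
block (487.221435546875, -142.46142578125) (89.97647857666016, 92.88369750976562) 17.65823745727539 0.045041960376039976
```

View pics/crop.png

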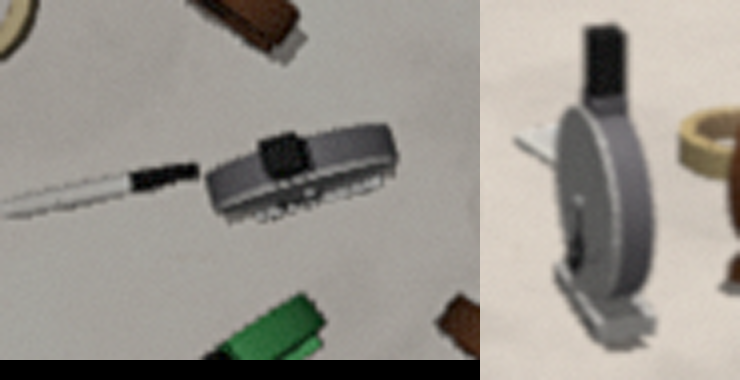

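```bash
cat >> h.py <<'E'
TG={'A':np.array([[-1,0,0],[0,1,0],[0,0,-1]]).T,'A2':np.array([[1,0,0],[0,-1,0],[0,0,-1]]).T,
    'B':np.array([[0,1,0],[1,0,0],[0,0,-1]]).T,'B2':np.array([[0,-1,0],[-1,0,0],[0,0,-1]]).T} # columns: tool x,y,z in gauge axes
def tool(mode,yaw,lean=0.):  # lean>0: handle towards gauge +y
    return R.from_matrix((R.from_euler('z',yaw)*R.from_euler('x',-lean)).as_matrix()@TG[mode])
E
python3 - <<'E'
from h import *
D=np.load("top.npz"); m={k:D[k] for k in "KRt"}; P=wcloud(D["d"],m).reshape(-1,3); C=D["im"].reshape(-1,3).astype(int)
c0=np.array([.5325,.1755])
for lo,hi in((.11,.15),(.155,.2)):
    s=P[(P[:,2]>lo)&(P[:,2]<hi)&(np.hypot(*(P[:,:2]-c0).T)<.075)]
    print(len(s),s.mean(0),cv2.minAreaRect(s[:,:2].astype(np.float32)*1000)); V=np.linalg.svd(s[:,:2]-s[:,:2].mean(0),full_matrices=False)[2][0]; print(np.degrees(np.arctan2(*V[::-1])))
S=np.load("side.npz"); print("cam",-S["R"].T@S["t"])
yg=np.radians(17)
for mode in TG:
    out=[]
    for z in(.29,.173): out.append(r.solve_ik([.533,.1755,z],tool(mode,yg).as_quat()))
    print(mode,[None if q is None else np.round(q,2) for q in out])
    for yaw in(0,30,60,75,90):
        row=[]
        for lean in(0,.22,.45):
            T=tool(mode,np.radians(yaw),lean); p=np.array([.4867,-.1425,.084])-T.as_matrix()[:,2]*.166
            q=r.solve_ik(p,T.as_quat()); row.append(None if q is None else np.round(q,2).tolist())
        print("  ",yaw,row)
E
```

```text
346 [0.53159439 0.17538224 0.12794956] ((532.1629638671875, 177.6470184326172), (26.138477325439453, 103.9836654663086), 15.571662902832031)
-74.02525169438378
119 [0.53214777 0.17716129 0.18474111] ((532.6475219726562, 178.41064453125), (21.435997009277344, 23.88390350341797), 16.772245407104492)
109.12389085474554
cam [ 0.47405795 -0.69886867  0.48088878]
A [array([ 0.18,  0.39,  1.36, -0.  ,  1.39, -1.69]), array([ 0.18,  0.48,  1.54, -0.  ,  1.11, -1.69])]
   0 [[-0.44, 0.31, 1.58, -0.0, 1.24, -2.01], [-0.25, 0.29, 1.65, -0.23, 1.16, -1.73], [-0.04, 0.33, 1.7, -0.5, 1.14, -1.4]]
   30 [[-0.44, 0.31, 1.58, -0.0, 1.24, -2.53], [-0.3, 0.2, 1.77, -0.18, 1.01, -2.32], [-0.12, 0.15, 1.94, -0.49, 0.83, -1.92]]
   60 [[-0.44, 0.31, 1.58, -0.0, 1.24, -3.05], [-0.41, 0.15, 1.84, -0.03, 0.94, -3.02], [-0.38, 0.02, 2.1, -0.11, 0.59, -2.92]]
   75 [[-0.44, 0.31, 1.58, -0.0, 1.24, 2.97], [-0.48, 0.14, 1.84, 0.06, 0.94, 2.9], [-0.55, -0.0, 2.12, 0.22, 0.61, 2.7]]
   90 [[-0.44, 0.31, 1.58, -0.0, 1.24, 2.71], [-0.54, 0.15, 1.83, 0.14, 0.97, 2.54], [-0.7, 0.02, 2.09, 0.44, 0.72, 2.16]]
A2 [array(
[... 1482 characters left out ...]
,  1.36, -0.  ,  1.39,  3.03]), array([ 0.18,  0.48,  1.54, -0.  ,  1.11,  3.03])]
   0 [[-0.44, 0.31, 1.58, -0.0, 1.24, 2.71], [-0.25, 0.29, 1.65, -0.23, 1.16, 2.99], [-0.04, 0.33, 1.7, -0.5, 1.14, -2.97]]
   30 [[-0.44, 0.31, 1.58, -0.0, 1.24, 2.18], [-0.3, 0.2, 1.77, -0.18, 1.01, 2.4], [-0.12, 0.15, 1.94, -0.49, 0.83, 2.79]]
   60 [[-0.44, 0.31, 1.58, -0.0, 1.24, 1.66], [-0.41, 0.15, 1.84, -0.03, 0.94, 1.69], [-0.38, 0.02, 2.1, -0.11, 0.59, 1.79]]
   75 [[-0.44, 0.31, 1.58, -0.0, 1.24, 1.4], [-0.48, 0.14, 1.84, 0.06, 0.94, 1.32], [-0.55, -0.0, 2.12, 0.22, 0.61, 1.13]]
   90 [[-0.44, 0.31, 1.58, -0.0, 1.24, 1.13], [-0.54, 0.15, 1.83, 0.14, 0.97, 0.97], [-0.7, 0.02, 2.09, 0.44, 0.72, 0.59]]
```

Run:
```python
from h import *
s=r.read_state(); p=np.array(s["eef_pos"])
yg=np.radians(16); q=tool('A2',yg).as_quat(); g=np.array([.5325,.1775])
r.move_straight([p[0],p[1],.36],speed=.25)
r.reach([*g,.33],q); 
print("t",r.read_state()["time_s"])
hit=r.move_straight([*g,.174],speed=.12,max_force=8); s=r.read_state(); print(hit,s["eef_pos"],s["time_s"],s["contact_force"])
if not hit:
    command_gripper(0.0,90); s=r.read_state(); print("w",s["grip_width"],s["eef_pos"],s["time_s"],s["contact_force"])
    if s["grip_width"]>.015:
        r.move_straight([*g,.40],speed=.2); s=r.read_state(); print(s["grip_width"],s["time_s"],s["contact_force"])
        im,_=optics.get_image("side"); save("lift.png",im)
```

```text
t 3.4417
False [0.53287248 0.17757526 0.17470115] 4.8917 [-0.3893731  -0.4116683  -1.26253139]
w 0.023026928225262477 [0.53253471 0.17779355 0.17423514] 5.4833 [-1.4484878   2.44814567  2.13333074]
0.02285613434594849 6.7667 [-0.07883273  0.51095012 -3.66664742]
```

View pics/lift.png

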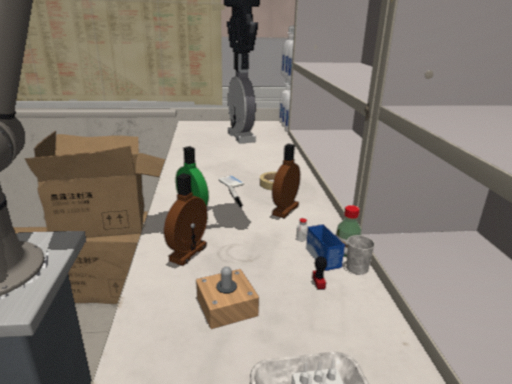

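```bash
cat >> h.py <<'E'
def shot(n,box=(150,60,340,340),f=2):
    im,d,m=cloud("side"); u0,v0,u1,v1=box
    save(n,cv2.resize(im[v0:v1,u0:u1],None,fx=f,fy=f,interpolation=2)); np.savez(n[:-4]+".npz",im=im,d=d,**{k:np.array(v) for k,v in m.items() if k in "KRt"})
E
python3 - <<'E'
from h import *
q=tool('A2',np.radians(75)).as_quat(); g=[.4867,-.1425]
r.reach([*g,.40],q); r.move_straight([*g,.29],speed=.12); r.hold(.6)
s=r.read_state(); print(s["grip_width"],s["time_s"],s["contact_force"],s["eef_pos"],(R.from_quat(s["eef_rot"])*R.from_quat(q).inv()).as_rotvec().round(4))
shot("above.png",(150,80,310,310),2.5)
D=np.load("above.npz"); W=wcloud(D["d"],D).reshape(-1,3)
s=W[(np.hypot(W[:,0]-g[0],W[:,1]-g[1])<.08)&(W[:,2]>.13)&(W[:,2]<.27)]
z=lambda a,b:s[(s[:,2]>a)&(s[:,2]<b)]
for a,b in((.115,.128),(.13,.14),(.14,.17),(.17,.2),(.2,.23),(.23,.25)):
    t=z(a,b)
    if len(t): print(a,len(t),t.mean(0).round(4),t.min(0).round(4),t.max(0).round(4))
E
```

```text
0.02294326072223952 9.95 [ 0.9487376  -0.12860833 -2.86422082] [ 0.48670415 -0.14251383  0.29000686] [-0.  0.  0.]
0.13 415 [ 0.4881 -0.1522  0.1329] [ 0.4403 -0.1709  0.13  ] [ 0.5348 -0.1234  0.14  ]
0.14 897 [ 0.484  -0.1526  0.1563] [ 0.4302 -0.1692  0.14  ] [ 0.5375 -0.1373  0.17  ]
0.17 1232 [ 0.4858 -0.1525  0.1854] [ 0.4247 -0.1708  0.17  ] [ 0.5488 -0.1342  0.2   ]
0.2 1286 [ 0.4881 -0.1525  0.2148] [ 0.4252 -0.1703  0.2   ] [ 0.5466 -0.1358  0.23  ]
0.23 738 [ 0.4893 -0.151   0.2396] [ 0.438  -0.1671  0.23  ] [ 0.5368 -0.1225  0.2499]
```

View pics/above.png

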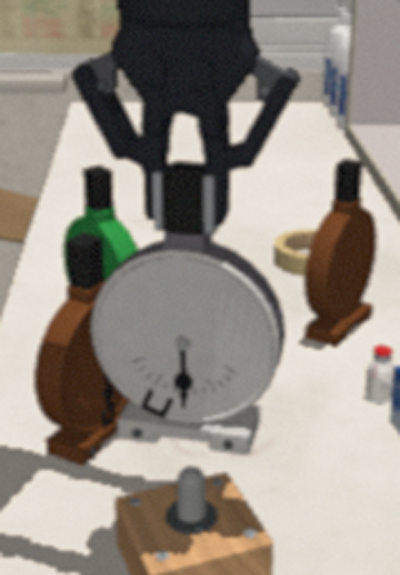

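```bash
cat >> h.py <<'E'
def rect(npz,out,sc=7,off=(0,0),tcp_above=.1742,mode='A2'):
    """dial rectified about the pivot with tool pose from state; y left, z up; +-70mm wide"""
    D=np.load(npz); s=r.read_state(); T=R.from_quat(s["eef_rot"]).as_matrix(); G=T@TG[mode].T
    o=np.array(s["eef_pos"])-G[:,2]*tcp_above
    src=[];dst=[]
    for y,z in((.04,.02),(-.04,.02),(-.04,.09),(.04,.09)):
        w=o+G@np.array([-.016,y,z]); c=D["R"]@w+D["t"]; uv=(D["K"]@c)[:2]/c[2]; src.append(uv)
        dst.append([(.045-y)*1000*sc+0,(.095-z)*1000*sc])
    H=cv2.getPerspectiveTransform(np.float32(src),np.float32(dst))
    im=cv2.warpPerspective(D["im"],H,(int(90*sc),int(85*sc)),flags=cv2.INTER_CUBIC)
    save(out,im); return im
E
python3 - <<'E'
from h import *
rect("above.npz","rect.png")
E
```

```text
(no output)
```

View pics/rect.png

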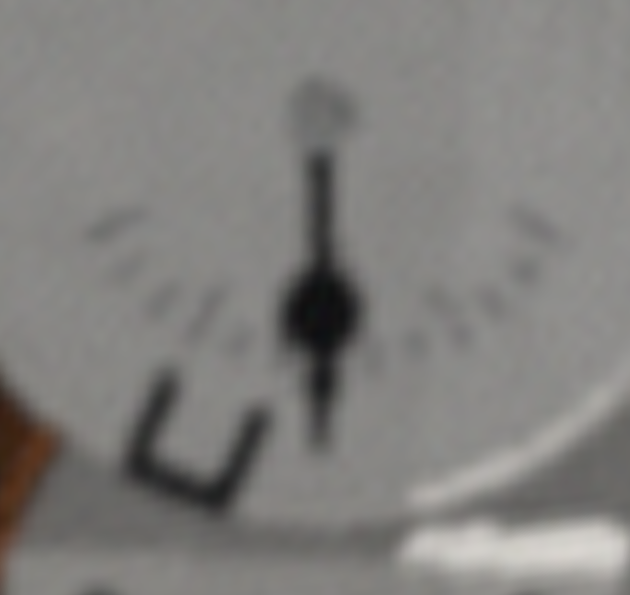

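```bash
cat >> h.py <<'E'
def fz(n=6):
    a=[]
    for _ in range(n): r.hold(.05); a.append(r.read_state()["contact_force"])
    return np.mean(a,0),np.std(a,0)
E
python3 - <<'E'
from h import *
g=[.4867,-.1425]
r.move_straight([*g,.262],speed=.06); f0,sd=fz(); print(f0,sd); np.save("f0.npy",f0)
for z,sp in((.2525,.03),(.2505,.02)):
    hit=r.move_straight([*g,z],speed=sp,max_force=6); f,sd=fz(); s=r.read_state(); print(hit,s["eef_pos"],(f-f0).round(2),sd.round(2),s["time_s"])
    if f[2]-f0[2]>3.2 or hit: break
shot("stand.png",(150,80,310,310),2.5)
E
```

```text
[-0.14724553 -0.11708263 -3.63577736] [0.56409937 0.43255406 0.38965195]
False [ 0.48680071 -0.14254935  0.25265596] [ 0.5  -0.1   2.38] [0.2  0.19 0.51] 11.6833
False [ 0.48679099 -0.1425329   0.25057166] [ 1.13 -0.09  3.63] [0.26 0.57 0.58] 12.2333
```

View pics/stand.png

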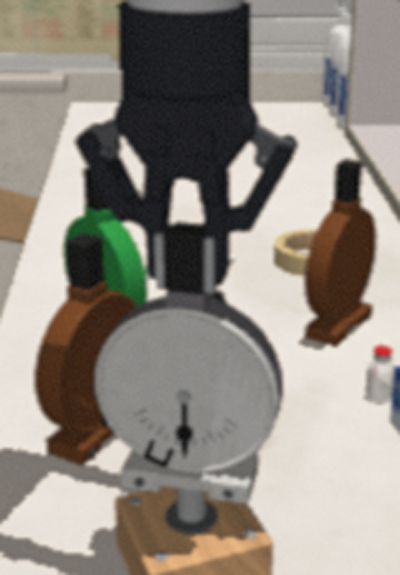

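```bash
cat >> h.py <<'E'
C=np.array([.4867,-.1425,.0732]); L=.1772; YAW=np.radians(75)
def lean_to(a,dz=0.):
    T=tool('A2',YAW,a); zg=-T.as_matrix()[:,2]
    return r.move_straight(C+L*zg+[0,0,dz],T.as_quat(),speed=.04,max_force=8)
E
python3 - <<'E'
from h import *
f0=np.load("f0.npy"); print(r.read_state()["time_s"])
for a in np.linspace(0,.355,7)[1:]:
    hit=lean_to(a); f,sd=fz(3); s=r.read_state(); print(a.round(3),hit,(f-f0).round(2),s["grip_width"].__round__(4),s["time_s"])
    if hit or f[2]-f0[2]>6: break
r.hold(1.2); f,sd=fz(6); print((f-f0).round(2),sd.round(2))
shot("lean.png",(150,80,310,310),2.5); im=rect("lean.npz","lrect.png",sc=5)
a=cv2.imread("pics/lean.png"); b=cv2.imread("pics/lrect.png"); o=np.zeros((575,400+b.shape[1]-100,3),np.uint8)
o[:,:400]=a[:575]; o[:b.shape[0],400:]=b[:,:350]; cv2.imwrite("pics/leanboth.png",o)
E
```

```text
12.2833
0.059 False [-0.76  0.04  3.67] 0.0232 12.8417
0.118 False [-0.51  0.81  3.01] 0.0231 13.4
0.178 False [-1.56  0.5   3.31] 0.0229 13.9583
0.237 False [-1.57  0.67  3.39] 0.0229 14.5167
0.296 False [-1.84  0.37  3.72] 0.023 15.075
0.355 False [-2.66  1.14  3.22] 0.0233 15.6333
[-3.11  1.31  3.61] [0.21 0.64 0.44]
```

View pics/leanboth.png

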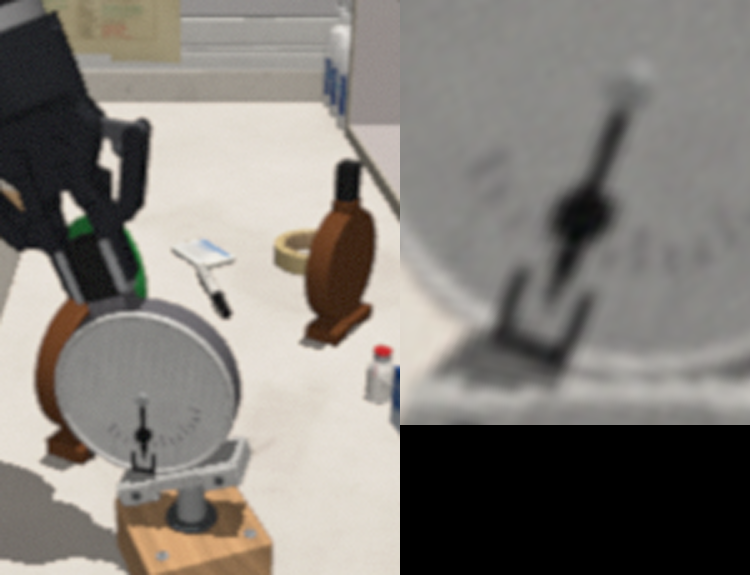

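Run:
```python
from h import *
f,sd=fz(6); s=r.read_state(); print((f-np.load("f0.npy")).round(2),s["grip_width"],np.abs(s["dq"]).max(),s["time_s"])
r.finish_job()
```

```text
[-3.26  1.02  3.17] 0.02321801762692579 0.001247631593713858 17.4833
the job is handed in; nothing more can be done
```

I picked up the grey gauge by its handle, stood it on the spring stud, leaned it 0.355 rad and handed the job in at 17.5 s. No verdict is reported.

- **Stud press:** standing upright, the upward force was about 3.6 N, which means the stud was pressed about 4 mm. In the last reading before handing in it was about 3.2 N, or roughly 3 mm. I worked these out from the force; the stud's travel itself was not measured.
- **Pointer:** the last picture shows it settled between the two prongs, about 1.5 mm from the middle. I had measured the mark at about 0.357 rad.
- **Hold:** the grip was steady at 23 mm opening and the arm was at rest.
- **Bystanders:** the pen and vial looked in place in the last picture. The stamp was outside that view, but the arm never went near it.
- **Disagreements:** about 3 mm of vertical mismatch between the camera view and the arm's pose, just over the 2 mm calibration. A sideways force of about 3 N also built up on the stud as the gauge leaned, more than the 1.3 N its tilt explains. I left both as they were.

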